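# Find the stamped sample tray and push it to the dispatch line

### The arm

A 6-joint arm with a two-finger parallel gripper is mounted at the origin on the work surface. World frame = base frame: x ahead of the robot, y to its left, z up, the work surface at z = 0. Lengths are in m, angles in degrees, forces in N, time in s.
With the tool pointing down it reaches from about 0.275 to 0.725 m from the base axis. Payload 5.6 kg.
Tool frame: the origin (TCP) lies midway between the tips of the shut fingers; the grasp point (between the pads) lies 19 mm behind it; z points along the fingers, y is the direction in which the jaws open and shut (so a half turn about z gives the same grasp; the last joint's range is limited). The gripper opens to 85 mm and grips with 20 to 120 N. Pads are 22 mm wide; open, the fingers measure 114 mm over their backs; the gripper's body (76 mm by 85 mm) begins 54 mm behind the grasp point. The pads swing forward as they close: fully open they stand 13 mm farther back than shut.
Start: joints at [82.769, 14.616, 6.199, 0, -81.583, -16.306], TCP at [0.22, 0.504, 0.211] pointing down, gripper open.
Joint ranges: [-168.99, 168.99], [-69.2, 112.95], [-62.41, 85.93], [-164.36, 98.24], [-168.68, -3.75], [-174.98, 174.98]. Speed limits (degrees/s): [147.25, 147.25, 180, 180, 180, 180].

### API

Orientations are given as [roll, pitch, yaw] about the fixed x, y, z axes, in that order (R = Rz(yaw) Ry(pitch) Rx(roll)).
In Python, from plant import ctrl gives the robot as it stands. The module is installed in compiled form; this text tells all that it offers.
- The arm moves only by the tool drive_tool, never from a script. Its argument "commands" is text: rows parted by semicolons, each of 4 numbers parted by spaces: the shift along the tool's x, y, z in cm, then the turn about the tool's z in degrees. In form: tx ty tz turn; .... A call has exactly 5 rows; each row shifts and turns the commanded pose from where the row before left it, along the tool's axes as they then stand; what a row does not reach is not made up. A row lasts 1/8 s, in which the tool goes at most 62.5 mm and 10.7 degrees, less where a joint would pass 70% of its speed; a pose out of reach is approached as far as the arm can. A call is refused whole if a number of a shift passes 6.25 or a number of a turn 10.7, either way. A call with a gripper value outside its range is refused whole. "claw" is the closure, from -1 (fully open) to 1 (shut), set as the call begins (left out, the last holds). The fingers move at their own pace and stop on an object; "newtons" is the grip in N (left out, the last holds). Time passes only in rows, so rows that do not move let the fingers close, or fill a call up. It gives the time, the measured TCP pose, the force and the opening at its end, in the units of the state.
- ctrl.state(): the state, without advancing time (a new reading comes with each control period).
- ctrl.grab_frame(name): name is "scene" or "top" or "wrist"; returns (picture, depth): 420x560x3 uint8, blue, green, red; 420x560 float32, m along the optical axis (not along the pixel's ray), 0 where there is no reading.
- ctrl.camera_params(name): a dict with "camera_matrix" (3x3 intrinsics, pixels), "rvec" (rotation vector, rad) and "tvec" (3), from world to camera coordinates, as OpenCV has them. Camera axes: x right, y down, z forward; pixel columns grow to the right and rows downward; lengths in m; the calibration is good to about 2 mm. A picture is of the moment at which its call begins: read the wrist's pose just before it. camera_params takes no time and is no camera call; for the wrist camera it gives the pose at the moment of the call.
- ctrl.job_done(): hands the job in, once; it reports no verdict.
The state is a dict: "clock": time; "joint_positions": joint angles; "qd": joint speeds; "tau": joint torques, N m; "position": TCP position; "eef_rot": TCP orientation; "contact_force": force on the tool from outside, world axes, zero at the start; "ft_torque": the same for the moment, N m; "finger_gap": finger opening in m.
Only numpy, scipy, OpenCV 4.12 (cv2) and the standard library are available. Lean on these libraries where they do the work, as an engineer would, in place of code of your own. Each camera call takes 0.05 s, during which the arm holds its last target. There are 200 camera calls.

### The job

One of the two blue sample trays has an orange stamp on its underside. With your fingertips, tip the tray on the robot's left towards the robot by its lip, at least 45 degrees, hold it there for a second so that its underside can be seen and let it back down flat, then do the same with the tray on the right; then push the stamped one sideways along the bench until its box is centred across the yellow dispatch line, leaving the other tray standing about where it was. Never lift or carry a tray, and leave the other things on the bench alone.

Things in the scene. Friction and masses are not known exactly. Their poses are not given: they have to be found in the camera images.
- tray_stamped: Blue open box 110 mm (x) by 100 mm (y), 67 mm tall, 0.34 to 0.59 kg; black foam inside with four steel discs fixed in it. A lip with a pale upturned edge sticks out towards the robot. Its pale underside slopes up 20 mm from the lip side to the other; in its middle is a round orange stamp, 84 mm across, hidden while it stands. Origin: centre of its footprint, on the bench; z up, x from the lip side to the opposite side, y to the left.
- tray_plain: The other tray, outwardly the same, its pale underside bare. One tray stands left of the line and the other right of it; which is which changes. Same origin, axes, sizes and mass range as the stamped tray.
- tray_stamped_lip (a point): Middle of the trough on that tray's lip, at x = -75, z = 67 mm of the tray. The flat lip (84 mm wide, top at z = 67, underside z = 63 mm, nothing under it) runs from the wall at x = -55 to x = -99 mm and ends in a 4 mm upturned edge: inner face x = -95, top z = 79 mm. So a fingertip has 40 mm between wall and edge; pressing down and drawing towards the robot tips the tray.
- tray_stamped_near (a point): Middle of that tray's bottom edge on the lip side (x = -55 mm, z = 0 of the tray). The tray tips about this edge: the opposite side rises and the underside shows to someone beyond the bench's far side. The lip's outer end meets the bench at about 0.96 rad (55 degrees) of tip; let go, the tray falls back flat by itself.
- tray_stamped_far (a point): Midway between that tray's two bottom corners opposite the lip (x = +55 mm, z = 0 of the tray; the wall there starts 20 mm up, while the lip-side wall and the two plain side walls at y = +50 and -50 mm reach down to the bench). It rises when the tray is tipped by its lip.
- tray_plain_lip (a point): Middle of the trough on that tray's lip, at x = -75, z = 67 mm of the tray. The flat lip (84 mm wide, top at z = 67, underside z = 63 mm, nothing under it) runs from the wall at x = -55 to x = -99 mm and ends in a 4 mm upturned edge: inner face x = -95, top z = 79 mm. So a fingertip has 40 mm between wall and edge; pressing down and drawing towards the robot tips the tray.
- tray_plain_near (a point): Middle of that tray's bottom edge on the lip side (x = -55 mm, z = 0 of the tray). The tray tips about this edge: the opposite side rises and the underside shows to someone beyond the bench's far side. The lip's outer end meets the bench at about 0.96 rad (55 degrees) of tip; let go, the tray falls back flat by itself.
- tray_plain_far (a point): Midway between that tray's two bottom corners opposite the lip (x = +55 mm, z = 0 of the tray; the wall there starts 20 mm up, while the lip-side wall and the two plain side walls at y = +50 and -50 mm reach down to the bench). It rises when the tray is tipped by its lip.
- line: The dispatch line: a flat yellow stripe on the bench, 340 mm long along its x (roughly away from the robot), 30 mm wide along its y, lying between the two trays, at their level. Origin: its middle. Its +y side is the robot's left.
- disc_a: Bystander: solid steel sample, a blunt cone 42 mm across the foot and 34 mm tall. Origin at the centre of its foot as it would stand.
- disc_b: Bystander: solid steel sample, a blunt cone 42 mm across the foot and 34 mm tall. Origin at the centre of its foot as it would stand.
- spray: Bystander: white bottle with a blue cap, 56 mm across, 150 mm tall. Origin at the centre of its foot as it would stand.
- jar: Bystander: amber jar with a black cap, 60 mm across, 75 mm tall. Origin at the centre of its foot as it would stand.
- mug: Bystander: white mug, 80 mm across without its handle, 90 mm tall. Origin at the centre of its foot as it would stand.
- brush: Bystander: wooden-handled hand brush lying down. Origin at the centre of its footprint, along its handle x.
- block: Bystander: brass block 50 x 50 x 35 mm. Origin at the centre of its foot as it would stand.
Not all that is in view belongs to the job. Leave any brown or turquoise look-alike of the tray_plain alone.

How it is judged:
By the outcome, as a careful person would: the job done as asked, in the order asked, and still so for the second after the job is handed in, with the robot touching nothing.
It also fails if it takes over 72 s, if anything falls off the work surface, if the arm or the gripper's body presses on something with over 40 N, if the wrist force passes 120 N, or if a joint passes its speed limit or range.

## Working session

There is one attempt and no reset: what is moved stays moved. The work goes in short steps, Python scripts to look and compute and a tool call to move; the robot and the scene stay as the last step left them, time stands still between calls to the robot, and variables do not carry over. Pictures are saved under pics/ and viewed, about 8 in all and at most 12, crops included, and the job is handed in when it is done.

Besides the shell and the picture viewer there is one more tool, called after "Emit:" as name(argument=value, ...) on one line, values as JSON. drive_tool: Moves the arm, as the interface text tells. Its arguments: {"type":"object","properties":{"commands":{"type":"string"},"claw":{"type":"number"},"newtons":{"type":"number"}},"required":["commands"]}

```bash
mkdir -p pics; cat > h.py <<'E'
import numpy as np, cv2
from plant import ctrl
def cam(n):
    p=ctrl.camera_params(n); R,_=cv2.Rodrigues(np.array(p["rvec"],float)); return np.array(p["camera_matrix"]),R,np.array(p["tvec"],float).ravel()
def grab(n,f=None):
    c=cam(n); im,d=ctrl.grab_frame(n)
    if f: cv2.imwrite("pics/"+f,im)
    return im,d,c
def ray(c,u,v,z):
    K,R,t=c; o=-R.T@t; d=R.T@np.linalg.solve(K,[u,v,1.]); return o+d*(z-o[2])/d[2]
def cloud(d,c):
    K,R,t=c; v,u=np.mgrid[:d.shape[0],:d.shape[1]]
    P=np.stack([(u-K[0,2])/K[0,0]*d,(v-K[1,2])/K[1,1]*d,d],-1); return (P-t)@R
def st():
    s=ctrl.state(); print({k:np.round(s[k],3).tolist() for k in ("clock","position","eef_rot","contact_force","joint_positions","finger_gap")}); return s
E
python3 - <<'E'
from h import *
st()
a,_,c=grab("top"); b,_,c2=grab("scene")
np.savez('f0.npz',a=a,b=b)
for x in (c,c2): print((-x[1].T@x[2]).round(3), x[1].round(2).tolist())
cv2.imwrite("pics/top0.png",a); cv2.imwrite("pics/scene0.png",b)
E
```

```text
{'clock': 0.0, 'position': [0.219, 0.504, 0.21], 'eef_rot': [179.891, -0.005, -23.539], 'contact_force': [-0.542, 0.776, -1.408], 'joint_positions': [82.77, 14.653, 6.13, -0.026, -81.582, -16.306], 'finger_gap': 0.086}
[ 0.328 -0.067  1.43 ] [[-0.02, -1.0, 0.0], [-0.99, 0.02, -0.16], [0.16, -0.01, -0.99]]
[ 1.134 -0.797  1.137] [[0.8, 0.6, 0.01], [0.46, -0.6, -0.65], [-0.39, 0.52, -0.76]]
```

View pics/top0.png

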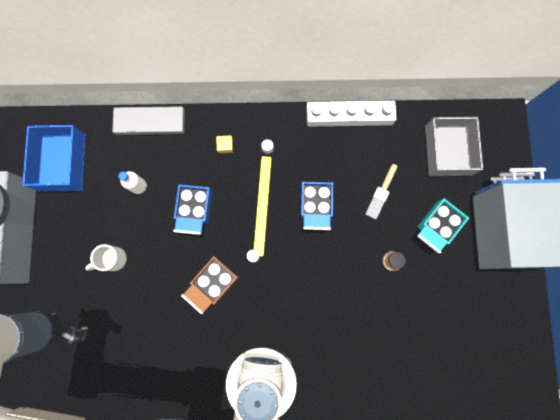

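View pics/scene0.png

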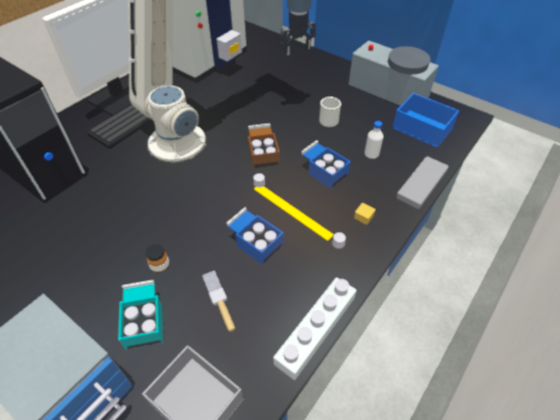

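Top view: the candidates are the blue trays at (192,209) and (317,205). The look-alikes are brown (210,285), turquoise (443,225) and the blue bin (55,158). The loose discs are at (267,146) and (253,256), at the ends of the line. I choose the two blue trays and will measure them now.

```bash
cat >> h.py <<'E'
def bluetray(im,d,c,box):
    u0,v0,u1,v1=box
    hsv=cv2.cvtColor(im,cv2.COLOR_BGR2HSV); P=cloud(d,c)
    m=(hsv[...,0]>95)&(hsv[...,0]<125)&(hsv[...,1]>120)&(hsv[...,2]>50)&(d>0)
    s=np.zeros_like(m); s[v0:v1,u0:u1]=1; return m&s,P
E
python3 - <<'E'
from h import *
a,d,c=grab("top")
for n,b in (("L",(165,175,220,245)),("R",(292,170,342,240))):
    m,P=bluetray(a,d,c,b)
    z=P[m][:,2]; print(n,m.sum(),np.percentile(z,[5,25,50,75,95]).round(3))
    v,u=np.nonzero(m); Q=np.array([ray(c,x,y,.067)[:2] for x,y in zip(u,v)])
    r=cv2.minAreaRect(Q.astype(np.float32)*1000); print(r, cv2.boxPoints(r).round(0).tolist())
    # pale rim
    hs=cv2.cvtColor(a,cv2.COLOR_BGR2HSV); w=(hs[...,1]<110)&(hs[...,2]>150); s=np.zeros_like(w); s[b[1]:b[3],b[0]:b[2]]=1
    k,l,stt,ce=cv2.connectedComponentsWithStats((w&s).astype(np.uint8))
    for i in range(1,k): print("  pale",stt[i].tolist(),ray(c,*ce[i],.075).round(4))
hs=cv2.cvtColor(a,cv2.COLOR_BGR2HSV); y=((hs[...,0]>20)&(hs[...,0]<35)&(hs[...,1]>150)&(hs[...,2]>120)); s=np.zeros_like(y); s[150:262,248:280]=1
v,u=np.nonzero(y&s); Q=np.array([ray(c,x,yy,0)[:2] for x,yy in zip(u,v)])
print("line",cv2.minAreaRect(Q.astype(np.float32)*1000), Q.mean(0))
for p in ((267,146),(253,256),(210,285)): print(p,ray(c,*p,.034).round(3))
m=cv2.resize(a[170:300,160:350],None,fx=4,fy=4,interpolation=cv2.INTER_CUBIC); cv2.imwrite("pics/crop1.png",m)
E
```

```text
L 605 [-0.002  0.033  0.062  0.067  0.07 ]
((559.9795532226562, 213.73675537109375), (115.4937744140625, 147.42164611816406), 83.26091003417969) [[480.0, 165.0], [626.0, 148.0], [640.0, 262.0], [494.0, 280.0]]
  pale [181, 189, 12, 12, 114] [0.5999 0.2322 0.075 ]
  pale [194, 191, 13, 12, 124] [0.5947 0.1865 0.075 ]
  pale [178, 204, 13, 12, 119] [0.5511 0.2381 0.075 ]
  pale [192, 206, 13, 13, 137] [0.5443 0.1918 0.075 ]
  pale [178, 216, 2, 1, 2] [0.5313 0.2555 0.075 ]
  pale [185, 217, 7, 1, 7] [0.5275 0.225  0.075 ]
  pale [173, 229, 28, 6, 102] [0.4818 0.2286 0.075 ]
R 322 [-0.004  0.002  0.054  0.065  0.07 ]
((567.6437377929688, -189.315673828125), (107.36972045898438, 145.2987518310547), 87.9412841796875) [[493.0, -240.0], [638.0, -246.0], [642.0, -138.0], [497.0, -133.0]]
  pale [303, 186, 28, 44, 724] [ 0.5397 -0.1814  0.075 ]
  pale [318, 187, 13, 12, 121] [ 0.6017 -0.2136  0.075 ]
  pale [326, 216, 1, 1, 1] [ 0.5235 -0.2179  0.075 ]
  pale [327, 218, 1, 1, 1] [ 0.517  -0.2209  0.075 ]Traceback (most recent call last):
  File "<stdin>", line 14, in <module>
cv2.error: OpenCV(4.12.0) /io/opencv/modules/imgproc/src/convhull.cpp:143: error: (-215:Assertion failed) total >= 0 && (depth == CV_32F || depth == CV_32S) in function 'convexHull'
```

```bash
python3 - <<'E'
from h import *
z=np.load('f0.npz'); a=z['a']; c=cam("top")
hs=cv2.cvtColor(a,cv2.COLOR_BGR2HSV); print(hs[200,263],hs[215,318],hs[228,317])
y=((hs[...,0]>20)&(hs[...,0]<36)&(hs[...,1]>120)&(hs[...,2]>100)).astype(bool); s=np.zeros(y.shape,bool); s[150:262,248:280]=True
v,u=np.nonzero(y&s); print(len(u)); Q=np.array([ray(c,x,yy,0)[:2] for x,yy in zip(u,v)])
print("line",cv2.minAreaRect(Q.astype(np.float32)*1000), Q.mean(0))
for p in ((267,146),(253,256),(210,285)): print(p,ray(c,*p,.034).round(3))
m=cv2.resize(a[170:300,160:350],None,fx=4,fy=4,interpolation=cv2.INTER_CUBIC); cv2.imwrite("pics/crop1.png",m)
E
```

```text
[ 30  71 255] [100 111 255] [  0   0 255]
217
line ((576.2251586914062, -9.966175079345703), (37.50117111206055, 346.095703125), 84.80956268310547) [ 0.59948711 -0.01231535]
(267, 146) [ 0.773 -0.03   0.034]
(253, 256) [0.402 0.02  0.034]
(210, 285) [0.311 0.159 0.034]
```

View pics/crop1.png

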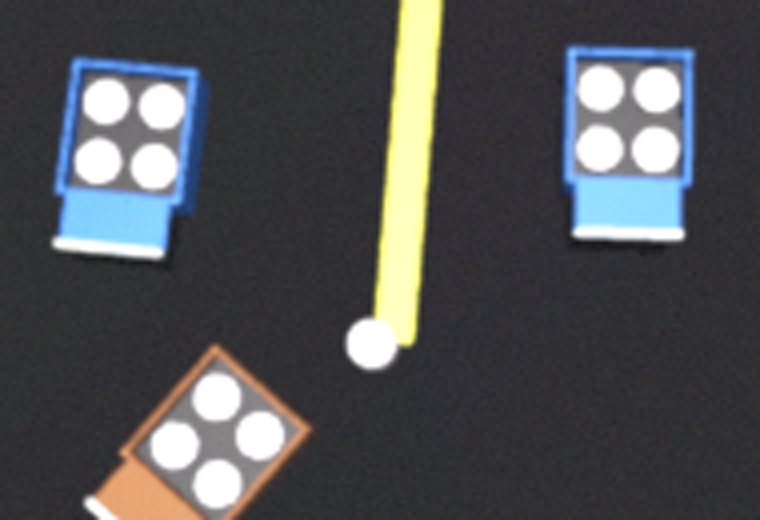

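Crop check: the left tray is at crop (128,130), with its pale lip edge at (108,248). The right tray is at (629,115), with its lip edge at (629,234). Both lips face the robot. The brown tray sits below the left one, and the near disc stands on the line end at (372,343). Now I'll move above the left lip.

Emit:
drive_tool(commands="4.5 1.8 0 0;4.5 1.8 0 0;4.5 1.8 0 0;4.5 1.8 0 0;4.5 1.8 0 0", claw=1, newtons=40)

```text
clock: 0.78
position: [0.3907, 0.3305, 0.2108]
eef_rot: [180.0, 0.0, -23.5]
contact_force: [0.1, 1.1, -0.4]
finger_gap: 0.0004
```

Emit:
drive_tool(commands="4.5 1.8 0 0;4.5 1.8 0 0;4.5 1.8 0 -8.5;0 0 0 -8.5;0 0 0 0")

```text
clock: 1.4
position: [0.4922, 0.228, 0.2105]
eef_rot: [180.0, 0.0, -6.7]
contact_force: [-0.5, 1.1, 0.8]
finger_gap: 0.0
```

```bash
python3 - <<'E'
from h import *
st(); a,d,c=grab("wrist","w1.png"); t,dt,ct=grab("top")
P=cloud(d,c); np.savez('w1.npz',a=a,P=P)
print((-c[1].T@c[2]).round(3),c[1].round(2).tolist())
E
```

```text
{'clock': 1.4, 'position': [0.492, 0.228, 0.211], 'eef_rot': [179.972, 0.044, -6.673], 'contact_force': [-0.498, 1.072, 0.811], 'joint_positions': [41.378, 13.803, 5.064, -0.015, -81.311, 41.95], 'finger_gap': 0.0}
[0.559 0.219 0.374] [[-0.12, -0.99, -0.0], [-0.96, 0.11, 0.26], [-0.26, 0.03, -0.96]]
```

View pics/w1.png

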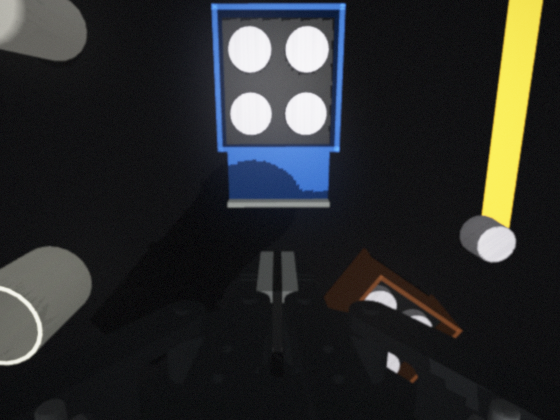

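Wrist view: the left tray is square to the tool, with rim corners at about (213,7), (345,7), (338,150) and (218,150). The pale edge runs from (228,204) to (329,204), and the fingertips are at (278,258).

```bash
python3 - <<'E'
from h import *
c=cam("wrist"); z=np.load('w1.npz'); P=z['P']
# edge strip: depth points near top of edge
for p in ((228,204),(278,204),(329,204)): print("edge",ray(c,*p,.079).round(4), P[p[1],p[0]].round(4))
for p in ((213,6),(345,6),(338,151),(218,151)): print("rim",ray(c,*p,.067).round(4))
for p in ((278,195),(278,160),(278,205)): print("d",P[p[1],p[0]].round(4))
for p in ((483,215),(510,215),(510,10),(542,10)): print("line",ray(c,*p,0).round(4))
for p in ((495,243),): print("disc",ray(c,*p,.034).round(4))
E
```

```text
edge [0.4878 0.2692 0.079 ] [0.4883 0.2683 0.0796]
edge [0.483  0.2282 0.079 ] [0.4836 0.2274 0.0801]
edge [0.4781 0.1864 0.079 ] [4.569e-01 1.767e-01 2.000e-04]
rim [0.6378 0.2592 0.067 ]
rim [0.6263 0.1609 0.067 ]
rim [0.519  0.1741 0.067 ]
rim [0.5306 0.2725 0.067 ]
d [0.4881 0.2269 0.0667]
d [0.5178 0.2234 0.0671]
d [0.4827 0.2275 0.0795]
line [0.4256 0.0172 0.    ]
line [ 0.4223 -0.0111  0.    ]
line [ 0.6201 -0.0017  0.    ]
line [ 0.6166 -0.0308  0.    ]
disc [0.4075 0.0231 0.034 ]
```

Emit:
drive_tool(commands="0.2 0.1 4 0;0.3 0 5 0;0.1 0 3.5 0;0 0 1 0;0 0 0 0")

```text
clock: 2.12
position: [0.4981, 0.2272, 0.0765]
eef_rot: [180.0, -0.0, -6.5]
contact_force: [0.1, -0.1, 0.6]
finger_gap: -0.0
```

Emit:
drive_tool(commands="0 0 0.95 0;-0.5 0 0.25 0;-0.65 0 0.2 0;-0.55 0 0.35 0;-0.55 0 0.3 0")

```text
clock: 2.75
position: [0.4761, 0.2296, 0.0561]
eef_rot: [-180.0, -0.1, -6.5]
contact_force: [1.8, -0.2, 2.7]
finger_gap: -0.0001
```

```bash
cat >> h.py <<'E'
def orange(im,f,box,s=4):
    x0,y0,x1,y1=box; cv2.imwrite("pics/"+f,cv2.resize(im[y0:y1,x0:x1],None,fx=s,fy=s,interpolation=cv2.INTER_CUBIC))
E
python3 - <<'E'
from h import *
st(); a,d,c=grab("wrist"); b,_,_=grab("scene")
cv2.imwrite("pics/m1.png",np.hstack([cv2.resize(a,(400,300)),cv2.resize(b[110:215,270:410],(400,300))]))
P=cloud(d,c); np.savez('w2.npz',a=a,P=P)
# rim slope along tray mid: sample column 278 points above bench
for v in range(5,260,25): print(v,P[v,225].round(3),P[v,278].round(3))
E
```

```text
{'clock': 2.75, 'position': [0.476, 0.23, 0.056], 'eef_rot': [-179.961, -0.113, -6.504], 'contact_force': [1.825, -0.173, 2.669], 'joint_positions': [42.774, 17.936, -12.867, 0.07, -59.093, 40.685], 'finger_gap': -0.0}
5 [0.587 0.238 0.046] [0.585 0.216 0.046]
30 [0.578 0.24  0.045] [0.576 0.217 0.045]
55 [0.566 0.24  0.057] [0.566 0.218 0.045]
80 [0.557 0.242 0.055] [0.555 0.219 0.043]
105 [0.547 0.243 0.055] [0.544 0.221 0.043]
130 [0.536 0.247 0.043] [0.533 0.222 0.044]
155 [0.527 0.245 0.068] [0.524 0.223 0.066]
180 [0.517 0.246 0.068] [0.514 0.224 0.066]
205 [0.506 0.248 0.065] [0.503 0.225 0.065]
230 [0.495 0.25  0.066] [0.492 0.227 0.065]
255 [0.484 0.251 0.069] [0.489 0.227 0.087]
```

View pics/m1.png

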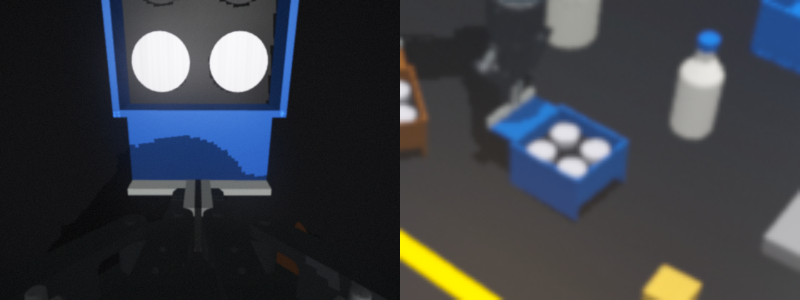

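```bash
python3 - <<'E'
from h import *
P=np.load('w2.npz')['P']; a=np.load('w2.npz')['a']
for u in (190,205,350,370):
    print(u,[(v,*(P[v,u]*1000).round(0).astype(int)) for v in range(236,285,4)])
cv2.imwrite("pics/m2.png",cv2.resize(a[210:320,180:380],(800,440),interpolation=cv2.INTER_CUBIC))
E
```

```text
190 [(236, np.int64(493), np.int64(266), np.int64(65)), (240, np.int64(492), np.int64(266), np.int64(65)), (244, np.int64(490), np.int64(266), np.int64(65)), (248, np.int64(488), np.int64(267), np.int64(65)), (252, np.int64(486), np.int64(267), np.int64(65)), (256, np.int64(486), np.int64(266), np.int64(70)), (260, np.int64(485), np.int64(265), np.int64(74)), (264, np.int64(485), np.int64(264), np.int64(77)), (268, np.int64(483), np.int64(265), np.int64(77)), (272, np.int64(482), np.int64(265), np.int64(77)), (276, np.int64(446), np.int64(289), np.int64(2)), (280, np.int64(442), np.int64(290), np.int64(-1)), (284, np.int64(441), np.int64(290), np.int64(2))]
205 [(236, np.int64(493), np.int64(259), np.int64(65)), (240, np.int64(491), np.int64(259), np.int64(66)), (244, np.int64(489), np.int64(260), np.int64(65)), (248, np.int64(487), np.int64(260), np.int64(65)), (252, np.int64(485), np.int64(260), np.int64(65)), (256, np.int64(485), np.int64(259), np.int64(70)), (260, np.int64(485), np.int64(259), np.int64(74)), (264, np.int64(484), np.int64(258), np.int64(77)), (268, np.int64(483), 
[... 863 characters left out ...]
(428), np.int64(187), np.int64(1))]
370 [(236, np.int64(484), np.int64(187), np.int64(65)), (240, np.int64(482), np.int64(187), np.int64(65)), (244, np.int64(480), np.int64(187), np.int64(65)), (248, np.int64(479), np.int64(187), np.int64(65)), (252, np.int64(477), np.int64(187), np.int64(66)), (256, np.int64(477), np.int64(188), np.int64(70)), (260, np.int64(476), np.int64(189), np.int64(72)), (264, np.int64(476), np.int64(190), np.int64(77)), (268, np.int64(474), np.int64(190), np.int64(76)), (272, np.int64(472), np.int64(190), np.int64(75)), (276, np.int64(433), np.int64(174), np.int64(1)), (280, np.int64(430), np.int64(174), np.int64(1)), (284, np.int64(427), np.int64(174), np.int64(1))]
```

View pics/m2.png

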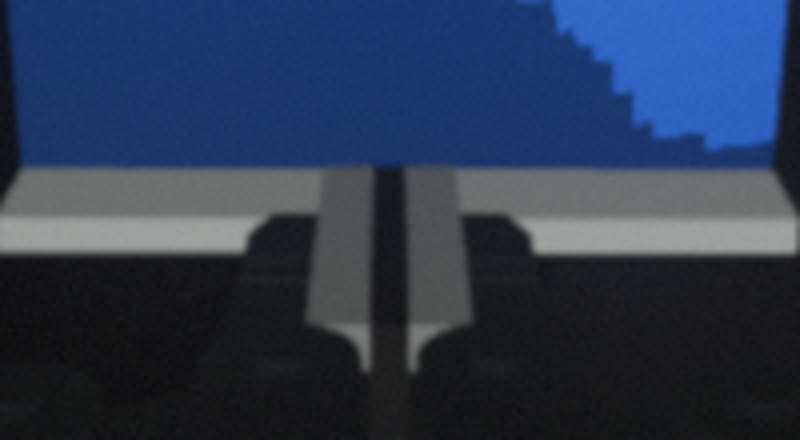

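```bash
python3 - <<'E'
from h import *
P=np.load('w2.npz')['P']
for u in (255,265,270,278,284,292,305):
    print(u,[(v,*(P[v,u]*1000).round(0).astype(int).tolist()) for v in range(244,310,6)])
E
```

```text
255 [(244, 486, 238, 65), (250, 483, 238, 65), (256, 483, 238, 70), (262, 482, 237, 76), (268, 485, 236, 88), (274, 485, 236, 94), (280, 485, 236, 99), (286, 485, 235, 103), (292, 491, 234, 119), (298, 491, 234, 123), (304, 490, 234, 124)]
265 [(244, 485, 233, 64), (250, 483, 234, 65), (256, 489, 232, 87), (262, 488, 232, 91), (268, 488, 232, 97), (274, 488, 232, 102), (280, 488, 232, 106), (286, 489, 231, 111), (292, 488, 231, 114), (298, 489, 231, 121), (304, 490, 231, 124)]
270 [(244, 486, 231, 65), (250, 483, 231, 65), (256, 489, 230, 87), (262, 489, 230, 92), (268, 488, 230, 97), (274, 488, 230, 102), (280, 489, 230, 108), (286, 488, 230, 111), (292, 488, 230, 114), (298, 486, 230, 114), (304, 484, 230, 116)]
278 [(244, 485, 227, 64), (250, 482, 228, 65), (256, 488, 227, 86), (262, 488, 227, 92), (268, 488, 227, 98), (274, 488, 227, 102), (280, 488, 227, 107), (286, 488, 227, 111), (292, 488, 227, 115), (298, 485, 227, 114), (304, 484, 228, 115)]
284 [(244, 485, 225, 65), (250, 482, 225, 65), (256, 488, 225, 86), (262, 488, 225, 93), (268, 488, 225, 97), (274, 488, 225, 102), (280, 488, 225, 108), (286, 487, 225, 110), (292, 487, 225, 113), (298, 489, 225, 121), (304, 489, 225, 124)]
292 [(244, 484, 221, 64), (250, 482, 222, 65), (256, 487, 222, 86), (262, 487, 222, 90), (268, 487, 222, 97), (274, 488, 222, 103), (280, 487, 223, 106), (286, 487, 223, 111), (292, 488, 223, 116), (298, 489, 223, 122), (304, 488, 223, 123)]
305 [(244, 484, 215, 64), (250, 481, 216, 66), (256, 480, 216, 70), (262, 480, 217, 75), (268, 483, 217, 89), (274, 483, 218, 94), (280, 483, 218, 99), (286, 482, 218, 102), (292, 490, 219, 121), (298, 490, 219, 123), (304, 488, 219, 124)]
```

```bash
python3 - <<'E'
from h import *
P=np.load('w1.npz')['P']
for u in (268,278,290):
    print(u,[(v,*(P[v,u]*1000).round(0).astype(int).tolist()) for v in range(240,300,4)])
st(); c=cam("wrist"); K,R,t=c; print((-R.T@t).round(4))
for z in (.056,.066,.076,.086):
    X=np.array([.488,.2285,z]); q=K@(R@X+t); print(z,(q[:2]/q[2]).round(0))
E
```

```text
268 [(240, 425, 245, 0), (244, 420, 245, 0), (248, 416, 246, 1), (252, 504, 229, 236), (256, 505, 229, 241), (260, 505, 229, 245), (264, 505, 229, 249), (268, 505, 229, 251), (272, 505, 229, 256), (276, 505, 229, 259), (280, 505, 229, 262), (284, 505, 229, 264), (288, 504, 229, 266), (292, 504, 229, 269), (296, 506, 228, 275)]
278 [(240, 423, 234, 0), (244, 419, 235, 1), (248, 415, 235, 1), (252, 505, 225, 237), (256, 504, 225, 240), (260, 504, 225, 244), (264, 504, 226, 248), (268, 504, 226, 251), (272, 504, 226, 254), (276, 504, 226, 258), (280, 504, 226, 261), (284, 504, 226, 264), (288, 504, 226, 267), (292, 503, 226, 268), (296, 502, 226, 268)]
290 [(240, 422, 221, 1), (244, 417, 222, -1), (248, 413, 222, 0), (252, 503, 221, 235), (256, 504, 221, 240), (260, 504, 221, 244), (264, 503, 221, 247), (268, 504, 221, 252), (272, 504, 221, 255), (276, 504, 221, 258), (280, 504, 222, 261), (284, 504, 222, 264), (288, 504, 222, 267), (292, 505, 222, 271), (296, 505, 222, 274)]
{'clock': 2.85, 'position': [0.476, 0.23, 0.056], 'eef_rot': [-179.963, -0.058, -6.502], 'contact_force': [1.146, -0.18, 3.629], 'joint_positions': [42.784, 17.944, -12.881, 0.023, -59.109, 40.703], 'finger_gap': -0.0}
[0.5424 0.2212 0.2191]
0.056 [275. 231.]
0.066 [275. 238.]
0.076 [275. 246.]
0.086 [274. 256.]
```

The real fingertips seem to sit about 25 mm above the reported TCP, and they only grazed the lip edge top (3 N). The tray is still flat. I'll back off, re-centre in the trough and descend by force.

Emit:
drive_tool(commands="0 0 -3 0;2.2 0 -0.5 0;0 0 3.5 0;0 0 0.5 0;0 0 0 0")

```text
clock: 3.48
position: [0.4973, 0.2266, 0.0505]
eef_rot: [179.9, 0.0, -6.5]
contact_force: [-0.8, 0.3, -0.5]
finger_gap: -0.0005
```

```bash
python3 - <<'E'
from h import *
st(); a,d,c=grab("wrist"); P=cloud(d,c)
for u in (230,268,290,330):
    print(u,[(v,*(P[v,u]*1000).round(0).astype(int).tolist()) for v in range(200,276,4)])
b,_,_=grab("scene"); cv2.imwrite("pics/m3.png",np.hstack([cv2.resize(a[180:300,200:360],(400,300)),cv2.resize(b[110:215,270:410],(400,300),interpolation=cv2.INTER_CUBIC)]))
E
```

```text
{'clock': 3.475, 'position': [0.497, 0.227, 0.051], 'eef_rot': [179.943, 0.031, -6.519], 'contact_force': [-0.757, 0.266, -0.486], 'joint_positions': [40.922, 20.181, -10.42, 0.018, -59.462, 42.55], 'finger_gap': -0.001}
230 [(200, 531, 241, 67), (204, 529, 242, 67), (208, 527, 242, 68), (212, 526, 242, 68), (216, 524, 242, 68), (220, 522, 243, 67), (224, 520, 243, 67), (228, 519, 243, 67), (232, 517, 244, 67), (236, 515, 244, 68), (240, 514, 244, 68), (244, 512, 244, 67), (248, 510, 244, 69), (252, 508, 245, 67), (256, 506, 245, 67), (260, 504, 245, 67), (264, 503, 246, 68), (268, 501, 246, 67), (272, 498, 246, 66)]
268 [(200, 529, 226, 67), (204, 527, 226, 67), (208, 526, 226, 68), (212, 524, 227, 68), (216, 522, 227, 67), (220, 520, 227, 67), (224, 518, 227, 67), (228, 517, 227, 68), (232, 515, 228, 66), (236, 513, 228, 66), (240, 512, 228, 68), (244, 510, 228, 69), (248, 508, 229, 67), (252, 510, 228, 78), (256, 510, 228, 80), (260, 509, 228, 84), (264, 510, 228, 88), (268, 510, 228, 92), (272, 510, 228, 95)]
290 [(200, 528, 217, 67), (204, 526, 217, 67), (208, 525, 218, 68), (212, 523, 218, 67), (216, 521, 218, 66), (220, 519, 218, 68), (224, 518, 218, 67), (228, 516, 218, 67), (232, 514, 219, 67), (236, 512, 219, 66), (240, 510, 219, 67), (244, 509, 219, 69), (248, 507, 219, 67), (252, 509, 219, 76), (256, 509, 220, 80), (260, 508, 220, 83), (264, 509, 220, 88), (268, 509, 220, 92), (272, 509, 220, 95)]
330 [(200, 526, 201, 66), (204, 524, 201, 68), (208, 522, 201, 67), (212, 520, 201, 66), (216, 519, 202, 68), (220, 517, 202, 67), (224, 516, 202, 67), (228, 514, 202, 67), (232, 512, 202, 67), (236, 511, 202, 68), (240, 509, 202, 68), (244, 507, 202, 67), (248, 505, 202, 67), (252, 503, 203, 66), (256, 502, 203, 68), (260, 500, 203, 67), (264, 498, 203, 67), (268, 496, 203, 67), (272, 494, 203, 68)]
```

View pics/m3.png

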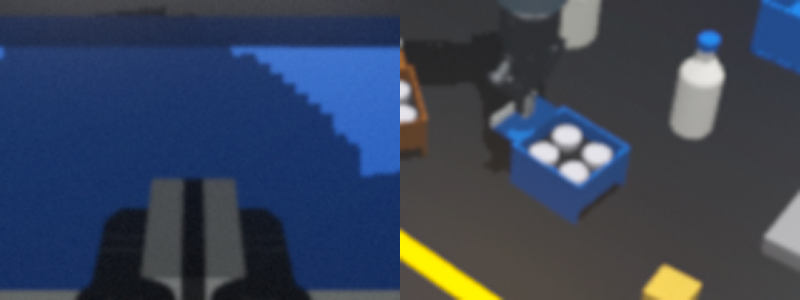

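Confirmed: the tip is at about z = 75 mm above the lip while the report says 50 mm, with no contact. I'll now run the tipping arc with the 25 mm offset.

Emit:
drive_tool(commands="0 0 0.9 0;-0.5 0 0.3 0;-0.6 0 0.3 0;-0.5 0 0.35 0;-0.5 0 0.35 0")

```text
clock: 4.2
position: [0.4756, 0.2306, 0.0338]
eef_rot: [-179.8, -0.1, -6.5]
contact_force: [-22.9, 1.7, 36.1]
finger_gap: -0.0002
```

```bash
cat >> h.py <<'E'
def tilt():
    a,d,c=grab("wrist"); P=cloud(d,c); s=st()
    yaw=np.deg2rad(s["eef_rot"][2]); hs=cv2.cvtColor(a,cv2.COLOR_BGR2HSV)
    m=(hs[...,0]>95)&(hs[...,0]<125)&(hs[...,1]>120)&(hs[...,2]>40)&(d>0)
    Q=P[m]-np.array(s["position"]); X=Q[:,:2]@[np.cos(yaw),np.sin(yaw)]; Y=Q[:,:2]@[-np.sin(yaw),np.cos(yaw)]; Z=P[m][:,2]
    k=(abs(Y)<.045)&(X>-.02)&(X<.08)&(Z>.015)
    # lip+front: robust line of lowest-x points
    for lo in np.arange(-.02,.08,.01):
        q=k&(X>=lo)&(X<lo+.01)
        if q.sum()>30: print("X %.3f Zmed %.3f n%d"%(lo+.005,np.median(Z[q]),q.sum()), end="; ")
    print(); return a
E
python3 - <<'E'
from h import *
tilt()
E
```

```text
{'clock': 4.25, 'position': [0.474, 0.231, 0.033], 'eef_rot': [-179.814, 0.067, -6.504], 'contact_force': [-24.674, 3.204, 34.104], 'joint_positions': [42.839, 19.274, -14.737, -0.208, -55.892, 40.773], 'finger_gap': 0.0}
X -0.015 Zmed 0.047 n31; X -0.005 Zmed 0.049 n1880; X 0.005 Zmed 0.053 n2633; X 0.015 Zmed 0.057 n3908; X 0.025 Zmed 0.061 n4766; X 0.035 Zmed 0.053 n8444; X 0.045 Zmed 0.060 n659; X 0.055 Zmed 0.064 n758; X 0.065 Zmed 0.068 n885; X 0.075 Zmed 0.072 n1064;
```

Tilt is about 22° and the tray has not slid. I'll continue along the arc.

Emit:
drive_tool(commands="-0.5 0 0.2 0;-0.5 0 0.4 0;-0.45 0 0.5 0;-0.45 0 0.5 0;-0.3 0 0.4 0")

```text
clock: 4.88
position: [0.4544, 0.2324, 0.0089]
eef_rot: [-179.9, -0.0, -6.5]
contact_force: [-3.3, 1.2, 3.1]
finger_gap: -0.0001
```

```bash
python3 - <<'E'
from h import *
tilt()
E
```

```text
{'clock': 4.925, 'position': [0.454, 0.232, 0.008], 'eef_rot': [-179.96, 0.024, -6.527], 'contact_force': [-3.678, 2.143, 2.364], 'joint_positions': [44.673, 19.283, -19.109, -0.056, -51.592, 38.835], 'finger_gap': -0.0}
X -0.005 Zmed 0.016 n269; X 0.005 Zmed 0.024 n1684; X 0.015 Zmed 0.036 n2641; X 0.025 Zmed 0.044 n6504; X 0.035 Zmed 0.038 n7036; X 0.045 Zmed 0.053 n1826; X 0.055 Zmed 0.071 n2132; X 0.065 Zmed 0.083 n3366; X 0.075 Zmed 0.094 n5062;
```

Emit:
drive_tool(commands="-0.1 0 0.15 0;-0.1 0 0.15 0;0 0 0 0;0 0 0 0;0 0 0 0")

```text
clock: 5.55
position: [0.4529, 0.232, 0.0055]
eef_rot: [-180.0, -0.0, -6.5]
contact_force: [-3.4, 1.6, 3.0]
finger_gap: 0.0
```

```bash
python3 - <<'E'
from h import *
tilt(); b,_,_=grab("scene","s_L.png"); b2,_,_=grab("scene")
cr=b[115:195,290:380]
hs=cv2.cvtColor(cr,cv2.COLOR_BGR2HSV); o=(hs[...,0]<22)&(hs[...,0]>4)&(hs[...,1]>130)&(hs[...,2]>90); v,u=np.nonzero(o); print(o.sum(),list(zip(u+290,v+115))[:20])
cv2.imwrite("pics/sL.png",cv2.resize(cr,(720,640),interpolation=cv2.INTER_CUBIC)[:600])
E
```

```text
{'clock': 5.6, 'position': [0.453, 0.232, 0.006], 'eef_rot': [-179.995, -0.005, -6.543], 'contact_force': [-3.753, 2.129, 2.656], 'joint_positions': [44.786, 19.373, -19.492, 0.001, -51.128, 38.67], 'finger_gap': -0.0}
X 0.005 Zmed 0.021 n1342; X 0.015 Zmed 0.034 n2414; X 0.025 Zmed 0.041 n6945; X 0.035 Zmed 0.035 n6459; X 0.045 Zmed 0.058 n1938; X 0.055 Zmed 0.074 n2743; X 0.065 Zmed 0.088 n4537; X 0.075 Zmed 0.094 n4160; 
0 []
```

View pics/sL.png

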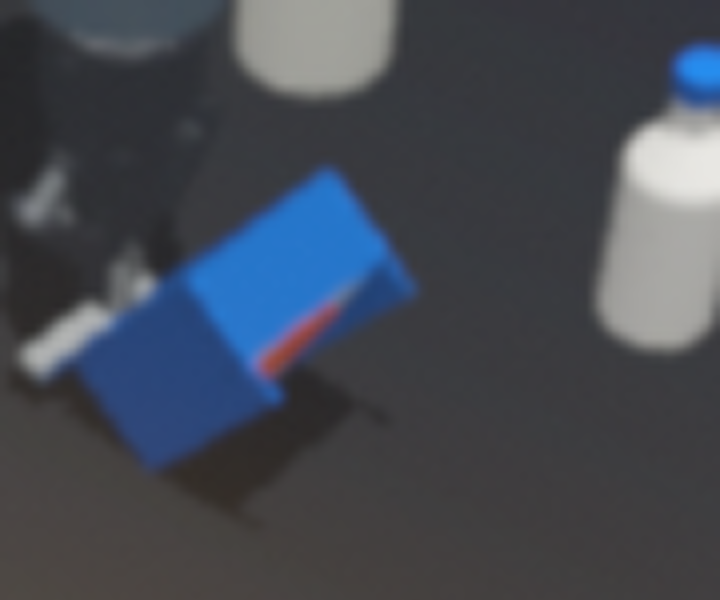

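The tray is at about 50°, and a sliver of orange shows on its underside at crop (300,340), so the left tray is the stamped one. I'll hold a bit more, then lower it along the reverse path.

Emit:
drive_tool(commands="0 0 0 0;0 0 0 0;0 0 0 0;0 0 0 0;0 0 0 0")

```text
clock: 6.32
position: [0.4528, 0.232, 0.0055]
eef_rot: [-180.0, -0.0, -6.5]
contact_force: [-3.5, 2.6, 2.9]
finger_gap: 0.0002
```

Emit:
drive_tool(commands="0.2 0 -0.3 0;0.3 0 -0.4 0;0.45 0 -0.5 0;0.45 0 -0.5 0;0.5 0 -0.4 0")

```text
clock: 6.95
position: [0.47, 0.2295, 0.0276]
eef_rot: [180.0, 0.2, -6.6]
contact_force: [-15.8, 2.8, 18.7]
finger_gap: 0.0003
```

Emit:
drive_tool(commands="0.5 0 -0.2 0;0.5 0 -0.35 0;0.5 0 -0.35 0;0.6 0 -0.3 0;0.5 0 -0.4 0")

```text
clock: 7.58
position: [0.5007, 0.2268, 0.0465]
eef_rot: [-179.9, -0.4, -6.4]
contact_force: [0.1, -1.9, 10.0]
finger_gap: 0.0001
```

```bash
python3 - <<'E'
from h import *
tilt()
E
```

```text
{'clock': 7.625, 'position': [0.501, 0.227, 0.047], 'eef_rot': [-179.917, -0.386, -6.457], 'contact_force': [-4.251, -3.327, 19.999], 'joint_positions': [40.819, 20.462, -10.748, 0.267, -58.467, 42.586], 'finger_gap': -0.0}
X -0.015 Zmed 0.067 n677; X -0.005 Zmed 0.067 n2557; X 0.005 Zmed 0.067 n3433; X 0.015 Zmed 0.067 n4801; X 0.025 Zmed 0.067 n5821; X 0.035 Zmed 0.058 n2453; X 0.045 Zmed 0.058 n417; X 0.055 Zmed 0.060 n372; X 0.065 Zmed 0.059 n362; X 0.075 Zmed 0.058 n256;
```

Emit:
drive_tool(commands="0 0 -1.5 0;0 0 -4 0;0 0 -5 0;0 0 -4 0;0 0 0 0")

```text
clock: 8.25
position: [0.4996, 0.2275, 0.1915]
eef_rot: [-179.8, -0.4, -6.5]
contact_force: [-0.2, 0.0, -1.4]
finger_gap: 0.0
```

```bash
python3 - <<'E'
from h import *
st(); c=cam("top")
print(ray(c,187,232,.079),ray(c,317.2,228.5,.079),ray(c,316.9,199.6,.062)) # left edge check vs .483,.228
a,_,_=grab("wrist"); cw=cam("wrist"); np.savez('w3.npz',a=a)
hs=cv2.cvtColor(a,cv2.COLOR_BGR2HSV); m=((hs[...,0]>95)&(hs[...,0]<125)&(hs[...,1]>120)&(hs[...,2]>40)).astype(np.uint8)
cs,_=cv2.findContours(m,cv2.RETR_EXTERNAL,2); k=max(cs,key=cv2.contourArea); k=cv2.approxPolyDP(k,6,True)[:,0]
for p in k: print(p,ray(cw,*p,.067).round(4))
E
```

```text
{'clock': 8.25, 'position': [0.5, 0.227, 0.192], 'eef_rot': [-179.758, -0.361, -6.542], 'contact_force': [-0.226, 0.048, -1.415], 'joint_positions': [40.888, 14.537, 3.231, 0.104, -78.272, 42.55], 'finger_gap': 0.0}
[0.47877447 0.22643193 0.079     ] [ 0.48312088 -0.1880862   0.079     ] [ 0.57992872 -0.19148332  0.062     ]
[349   3] [0.63   0.1611 0.067 ]
[205   8] [0.6384 0.2611 0.067 ]
[215 162] [0.5312 0.2712 0.067 ]
[226 165] [0.5279 0.2631 0.067 ]
[228 211] [0.4911 0.267  0.067 ]
[334 208] [0.484  0.1824 0.067 ]
[335 162] [0.5206 0.1789 0.067 ]
[345 161] [0.5205 0.1712 0.067 ]
```

Emit:
drive_tool(commands="0.6 5.2 -0.3 0;0.6 5.2 -0.3 0;0.6 5.2 -0.3 0;0.6 5.2 0 0;0.6 5.2 0 0")

```text
clock: 8.93
position: [0.4967, -0.0368, 0.1952]
eef_rot: [179.9, 0.1, -6.5]
contact_force: [0.6, -0.3, 0.1]
finger_gap: 0.0001
```

Emit:
drive_tool(commands="0.6 5.1 0 0;0.6 5.1 0 0;0.6 5.1 0 0;0 0 0 -4.5;0 0 0 0")

```text
clock: 9.55
position: [0.4973, -0.1894, 0.195]
eef_rot: [-180.0, 0.2, -2.2]
contact_force: [0.5, 0.7, 0.2]
finger_gap: 0.0
```

```bash
cat >> h.py <<'E'
def corners():
    st(); a,_,_=grab("wrist"); cw=cam("wrist")
    hs=cv2.cvtColor(a,cv2.COLOR_BGR2HSV); m=((hs[...,0]>95)&(hs[...,0]<125)&(hs[...,1]>120)&(hs[...,2]>40)).astype(np.uint8)
    cs,_=cv2.findContours(m,cv2.RETR_EXTERNAL,2); k=max(cs,key=cv2.contourArea); k=cv2.approxPolyDP(k,6,True)[:,0]
    for p in k: print(p,ray(cw,*p,.067).round(4))
    return a
E
python3 - <<'E'
from h import *
corners()
E
```

```text
{'clock': 9.55, 'position': [0.497, -0.189, 0.195], 'eef_rot': [-179.982, 0.166, -2.153], 'contact_force': [0.519, 0.729, 0.23], 'joint_positions': [-3.996, 13.019, 1.788, -0.013, -78.935, 91.846], 'finger_gap': 0.0}
[204   0] [ 0.6405 -0.1433  0.067 ]
[210 153] [ 0.5327 -0.1383  0.067 ]
[221 158] [ 0.5285 -0.1466  0.067 ]
[222 202] [ 0.4927 -0.1447  0.067 ]
[326 203] [ 0.4887 -0.2293  0.067 ]
[329 157] [ 0.5261 -0.2317  0.067 ]
[340 152] [ 0.5297 -0.2403  0.067 ]
[348   0] [ 0.6367 -0.2452  0.067 ]
```

Emit:
drive_tool(commands="0.4 -0.1 4 0;0.35 -0.1 5 0;0 0 4 0;0 0 1.4 0;0 0 0 0")

```text
clock: 10.22
position: [0.5057, -0.1869, 0.0525]
eef_rot: [180.0, 0.1, -2.0]
contact_force: [0.5, 0.9, 1.3]
finger_gap: -0.0002
```

```bash
python3 - <<'E'
from h import *
tilt()
E
```

```text
{'clock': 10.275, 'position': [0.507, -0.187, 0.054], 'eef_rot': [179.957, -0.081, -2.006], 'contact_force': [0.258, -0.484, 1.128], 'joint_positions': [-3.64, 19.261, -11.304, 0.047, -59.353, 91.61], 'finger_gap': -0.0}
X -0.015 Zmed 0.067 n1343; X -0.005 Zmed 0.067 n2425; X 0.005 Zmed 0.067 n3621; X 0.015 Zmed 0.067 n4488; X 0.025 Zmed 0.067 n6019; X 0.035 Zmed 0.058 n365; X 0.045 Zmed 0.059 n376; X 0.055 Zmed 0.060 n376; X 0.065 Zmed 0.059 n445; X 0.075 Zmed 0.059 n491;
```

Emit:
drive_tool(commands="-0.1 0 0.9 0;-0.5 0 0.3 0;-0.6 0 0.3 0;-0.5 0 0.35 0;-0.5 0 0.35 0")

```text
clock: 10.9
position: [0.4837, -0.1868, 0.0357]
eef_rot: [179.9, -0.2, -2.0]
contact_force: [-17.4, 7.0, 31.4]
finger_gap: 0.0001
```

```bash
python3 - <<'E'
from h import *
tilt()
E
```

```text
{'clock': 10.95, 'position': [0.482, -0.187, 0.034], 'eef_rot': [179.948, 0.037, -1.998], 'contact_force': [-16.344, 4.404, 26.768], 'joint_positions': [-3.741, 18.15, -16.228, 0.064, -55.658, 91.706], 'finger_gap': 0.0}
X -0.015 Zmed 0.048 n526; X -0.005 Zmed 0.051 n1890; X 0.005 Zmed 0.055 n2560; X 0.015 Zmed 0.059 n3944; X 0.025 Zmed 0.062 n6067; X 0.035 Zmed 0.050 n5563; X 0.045 Zmed 0.060 n578; X 0.055 Zmed 0.064 n688; X 0.065 Zmed 0.069 n809; X 0.075 Zmed 0.072 n979;
```

Good, about 22°. I'll continue to about 50°.

Emit:
drive_tool(commands="-0.5 0 0.2 0;-0.5 0 0.4 0;-0.45 0 0.5 0;-0.45 0 0.5 0;-0.35 0 0.45 0")

```text
clock: 11.58
position: [0.4598, -0.1855, 0.0106]
eef_rot: [-180.0, 0.1, -2.1]
contact_force: [-4.3, 2.4, 3.7]
finger_gap: 0.0003
```

Emit:
drive_tool(commands="-0.1 0 0.2 0;-0.1 0 0.2 0;0 0 0 0;0 0 0 0;0 0 0 0")

```text
clock: 12.2
position: [0.4579, -0.1855, 0.0066]
eef_rot: [-180.0, 0.1, -2.1]
contact_force: [-7.1, 2.5, 7.4]
finger_gap: -0.0001
```

```bash
python3 - <<'E'
from h import *
tilt(); b,_,_=grab("scene","s_R.png"); 
cv2.imwrite("pics/sR.png",cv2.resize(b[180:270,215:305],(600,600),interpolation=cv2.INTER_CUBIC))
E
```

```text
{'clock': 12.25, 'position': [0.458, -0.185, 0.007], 'eef_rot': [-179.989, 0.12, -2.056], 'contact_force': [-6.334, 2.119, 7.049], 'joint_positions': [-3.844, 17.952, -21.469, -0.009, -50.7, 91.793], 'finger_gap': 0.0}
X 0.005 Zmed 0.022 n1247; X 0.015 Zmed 0.036 n2363; X 0.025 Zmed 0.038 n7677; X 0.035 Zmed 0.033 n4410; X 0.045 Zmed 0.063 n1662; X 0.055 Zmed 0.077 n2891; X 0.065 Zmed 0.092 n4888; X 0.075 Zmed 0.097 n3756;
```

View pics/sR.png

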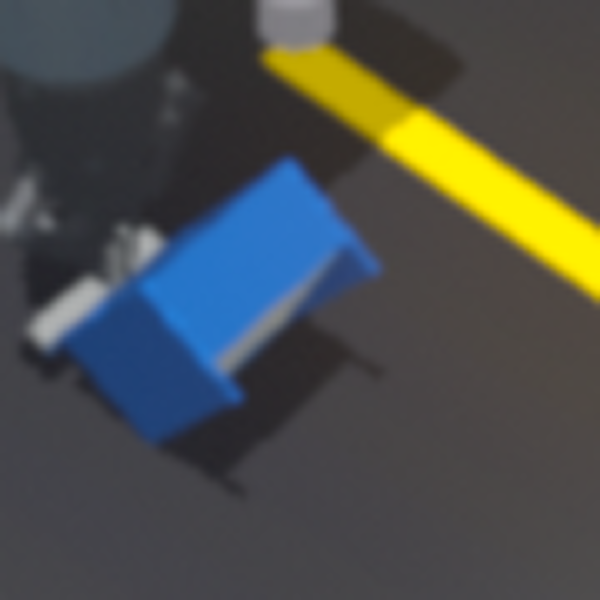

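The right tray is at about 53°. Its underside shows a bare pale strip at crop (280,310) with no orange, so it is the plain one. I'll hold, then lower it.

Emit:
drive_tool(commands="0 0 0 0;0 0 0 0;0 0 0 0;0 0 0 0;0 0 0 0")

```text
clock: 12.92
position: [0.4579, -0.1855, 0.0066]
eef_rot: [-180.0, 0.1, -2.1]
contact_force: [-7.4, 2.4, 8.5]
finger_gap: -0.0003
```

Emit:
drive_tool(commands="0.2 0 -0.4 0;0.35 0 -0.45 0;0.45 0 -0.5 0;0.45 0 -0.5 0;0.5 0 -0.4 0")

```text
clock: 13.55
position: [0.4758, -0.1863, 0.0299]
eef_rot: [180.0, 0.3, -2.0]
contact_force: [-13.7, 4.3, 19.4]
finger_gap: 0.0001
```

Emit:
drive_tool(commands="0.5 0 -0.25 0;0.5 0 -0.35 0;0.5 0 -0.35 0;0.6 0 -0.3 0;0.5 0 -0.4 0")

```text
clock: 14.18
position: [0.5076, -0.1874, 0.0474]
eef_rot: [180.0, -0.4, -2.0]
contact_force: [0.4, 0.4, -0.1]
finger_gap: -0.0003
```

Emit:
drive_tool(commands="0 0 -2 0;0 0 -4 0;0 0 -5 0;0 0 -4 0;0 0 0 0")

```text
clock: 14.8
position: [0.507, -0.1878, 0.199]
eef_rot: [179.9, -0.5, -2.0]
contact_force: [0.3, -0.9, -0.8]
finger_gap: -0.0003
```

```bash
python3 - <<'E'
from h import *
corners(); a,d,c=grab("top"); print(ray(c,137,186,.05))
P=cloud(d,c); np.savez('t2.npz',a=a,P=P)
E
```

```text
{'clock': 14.8, 'position': [0.507, -0.188, 0.199], 'eef_rot': [179.924, -0.474, -2.036], 'contact_force': [0.317, -0.942, -0.757], 'joint_positions': [-3.684, 13.417, 2.853, 0.063, -78.961, 91.635], 'finger_gap': -0.0}
[210  15] [ 0.6401 -0.1445  0.067 ]
[214 166] [ 0.5311 -0.1386  0.067 ]
[225 170] [ 0.5276 -0.1472  0.067 ]
[226 214] [ 0.4911 -0.1453  0.067 ]
[327 215] [ 0.4873 -0.2285  0.067 ]
[330 170] [ 0.5246 -0.231   0.067 ]
[341 165] [ 0.5283 -0.2397  0.067 ]
[348  18] [ 0.6346 -0.2438  0.067 ]
[0.63742423 0.40045363 0.05      ]
```

Emit:
drive_tool(commands="0.7 -5.5 0 0;0.7 -5.5 0 0;0.7 -5.5 0 0;0.7 -5.5 0 0;0.7 -5.5 0 0", claw=0)

```text
clock: 15.52
position: [0.5489, 0.0881, 0.1935]
eef_rot: [179.9, 0.1, -2.0]
contact_force: [0.6, -0.2, 0.9]
finger_gap: 0.0426
```

Emit:
drive_tool(commands="0.7 -5.5 0 0;0.7 -5.5 0 0;0.7 -5.5 0 0;0.7 -5.5 0 0;0 0 0 10.4")

```text
clock: 16.15
position: [0.5842, 0.3086, 0.1909]
eef_rot: [179.8, 0.2, -12.5]
contact_force: [-0.1, -0.8, -0.3]
finger_gap: 0.0429
```

Emit:
drive_tool(commands="0 0 0 10.4;0 0 0 10.4;0 0 0 10.4;0 0 0 10.4;0 0 0 10.4")

```text
clock: 16.77
position: [0.5847, 0.305, 0.1929]
eef_rot: [179.8, -0.0, -64.8]
contact_force: [0.1, 0.1, 0.5]
finger_gap: 0.0423
```

Emit:
drive_tool(commands="0 0 0 10.4;0 0 0 10.4;0 0 0 10.4;0 0 0 0;0 0 0 0")

```text
clock: 17.4
position: [0.585, 0.3051, 0.194]
eef_rot: [179.9, -0.1, -95.4]
contact_force: [0.8, -0.5, 0.4]
finger_gap: 0.0426
```

```bash
python3 - <<'E'
from h import *
st(); a,d,c=grab("wrist"); P=cloud(d,c)
b,_,_=grab("scene")
cv2.imwrite("pics/p1.png",np.hstack([cv2.resize(a,(400,300)),cv2.resize(b[70:220,270:470],(400,300))]))
for u in range(200,361,20): print(u,[(v,*(P[v,u]*1000).round(0).astype(int).tolist()) for v in range(220,300,16)])
E
```

```text
{'clock': 17.4, 'position': [0.585, 0.305, 0.194], 'eef_rot': [179.929, -0.061, -95.438], 'contact_force': [0.792, -0.496, 0.359], 'joint_positions': [41.07, 27.776, 23.129, -0.01, -85.446, -46.507], 'finger_gap': 0.043}
200 [(220, 667, 339, 1), (236, 670, 356, 0), (252, 673, 374, -1), (268, 612, 291, 235), (284, 610, 291, 248)]
220 [(220, 647, 341, 1), (236, 649, 358, 1), (252, 651, 375, 1), (268, 607, 294, 228), (284, 607, 300, 230)]
240 [(220, 627, 343, 0), (236, 629, 360, 2), (252, 631, 377, 0), (268, 633, 394, 3), (284, 630, 396, 35)]
260 [(220, 607, 345, 1), (236, 609, 362, 0), (252, 610, 380, 0), (268, 612, 397, 1), (284, 614, 416, 0)]
280 [(220, 587, 347, 1), (236, 588, 364, 1), (252, 590, 382, 0), (268, 592, 399, 0), (284, 593, 417, 0)]
300 [(220, 567, 349, 0), (236, 568, 366, 0), (252, 569, 383, 0), (268, 571, 401, 1), (284, 572, 420, 0)]
320 [(220, 546, 351, 0), (236, 548, 368, 1), (252, 549, 385, 0), (268, 550, 403, 0), (284, 551, 422, -1)]
340 [(220, 526, 352, 1), (236, 527, 370, 0), (252, 528, 387, 1), (268, 563, 295, 236), (284, 564, 297, 244)]
360 [(220, 506, 354, 1), (236, 507, 372, 1), (252, 507, 389, 0), (268, 554, 300, 227), (284, 558, 296, 248)]
```

View pics/p1.png

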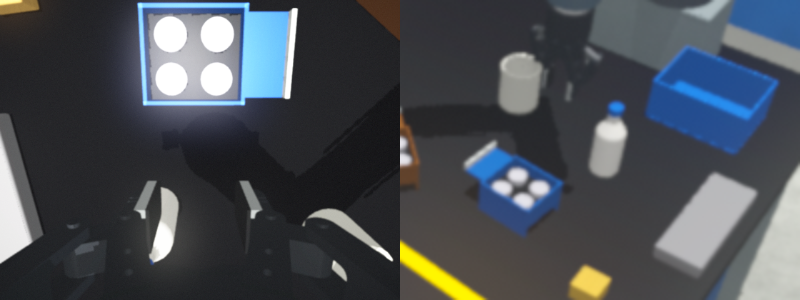

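The tray is squarely ahead of the open fingers: tray centre at (195,55) and finger gap centre at (198,205) in the left panel. The bottle lies just behind, at (165,225). I'll shift towards the tray, then descend.

Emit:
drive_tool(commands="1.3 0 4 0;0 0 5 0;0 0 5 0;0 0 3.5 0;0 0 1.1 0")

```text
clock: 18.12
position: [0.5826, 0.2913, 0.0064]
eef_rot: [179.8, -0.2, -95.6]
contact_force: [-0.1, 0.3, 0.2]
finger_gap: 0.0427
```

```bash
python3 - <<'E'
from h import *
st(); a,d,c=grab("wrist"); P=cloud(d,c)
for u in range(200,361,16): print(u,[(v,*(P[v,u]*1000).round(0).astype(int).tolist()) for v in range(180,300,14)])
E
```

```text
{'clock': 18.125, 'position': [0.583, 0.291, 0.006], 'eef_rot': [179.802, -0.173, -95.583], 'contact_force': [-0.062, 0.329, 0.231], 'joint_positions': [40.265, 33.141, 3.975, -0.024, -61.096, -45.836], 'finger_gap': 0.043}
200 [(180, 604, 244, 55), (194, 604, 248, 55), (208, 605, 253, 54), (222, 608, 260, 45), (236, 605, 261, 61), (250, 604, 263, 67), (264, 622, 295, 0), (278, 608, 277, 56), (292, 607, 277, 65)]
216 [(180, 599, 245, 54), (194, 599, 249, 54), (208, 602, 257, 43), (222, 602, 261, 46), (236, 600, 261, 62), (250, 599, 263, 67), (264, 605, 277, 44), (278, 604, 280, 50), (292, 605, 285, 52)]
232 [(180, 595, 247, 42), (194, 596, 252, 42), (208, 597, 257, 42), (222, 597, 261, 47), (236, 595, 261, 62), (250, 595, 264, 67), (264, 606, 296, 1), (278, 608, 304, 0), (292, 608, 311, 1)]
248 [(180, 590, 248, 42), (194, 590, 253, 43), (208, 591, 258, 42), (222, 591, 262, 47), (236, 590, 262, 61), (250, 590, 264, 69), (264, 599, 297, 0), (278, 600, 305, 0), (292, 600, 312, 1)]
264 [(180, 584, 248, 42), (194, 585, 253, 42), (208, 585, 258, 42), (222, 586, 262, 47), (236, 585, 262, 63
[... 538 characters left out ...]
2, 569, 264, 48), (236, 570, 264, 62), (250, 571, 266, 67), (264, 567, 301, -1), (278, 568, 308, 0), (292, 568, 316, 0)]
328 [(180, 563, 248, 54), (194, 564, 252, 55), (208, 564, 257, 54), (222, 563, 265, 46), (236, 565, 264, 62), (250, 566, 267, 67), (264, 559, 301, 1), (278, 563, 294, 30), (292, 563, 300, 31)]
344 [(180, 558, 249, 55), (194, 559, 253, 54), (208, 559, 258, 54), (222, 558, 265, 47), (236, 560, 265, 62), (250, 561, 267, 66), (264, 558, 282, 44), (278, 560, 281, 57), (292, 562, 283, 63)]
360 [(180, 553, 249, 55), (194, 553, 254, 53), (208, 551, 262, 41), (222, 552, 265, 48), (236, 556, 265, 63), (250, 557, 267, 67), (264, 543, 303, 0), (278, 553, 286, 48), (292, 557, 282, 65)]
```

Emit:
drive_tool(commands="0.6 0 0 0;0.8 0 0 0;1.2 0 0 0;1.2 0 0 0;1.2 0 0 0")

```text
clock: 18.8
position: [0.5806, 0.2435, 0.011]
eef_rot: [-179.8, 0.2, -95.6]
contact_force: [0.4, 6.0, 2.7]
finger_gap: 0.0429
```

Emit:
drive_tool(commands="1.2 0 0 0;1.2 0 0 0;1.2 0 0 0;1.2 0 0 0;1.2 0 0 0")

```text
clock: 19.42
position: [0.5747, 0.1837, 0.011]
eef_rot: [-179.8, 0.2, -95.6]
contact_force: [0.5, 6.4, 4.3]
finger_gap: 0.0427
```

Emit:
drive_tool(commands="1.2 0 0 0;1.2 0 0 0;1.2 0 0 0;1.2 0 0 0;1.2 0 0 0")

```text
clock: 20.05
position: [0.5689, 0.1239, 0.011]
eef_rot: [-179.7, 0.2, -95.6]
contact_force: [1.2, 6.3, 4.4]
finger_gap: 0.0426
```

Emit:
drive_tool(commands="1.2 0 0 0;1.0 0 0 0;0.5 0 0 0;0 0 0 0;0 0 0 0")

```text
clock: 20.68
position: [0.5651, 0.0964, 0.0095]
eef_rot: [-179.9, 0.0, -95.6]
contact_force: [2.6, 3.6, 2.6]
finger_gap: 0.0427
```

```bash
cat >> h.py <<'E'
def face():
    st(); a,d,c=grab("wrist"); P=cloud(d,c)
    for u in (180,220,250,280,310,340,380):
        col=P[150:280,u]; k=(abs(col[:,2]-.067)<.0025)&(d[150:280,u]>0)
        if k.any(): print(u,"rim outer",col[k][np.argmax(col[k][:,1])].round(4),"inner",col[k][np.argmin(col[k][:,1])].round(4))
    return a,P
E
python3 - <<'E'
from h import *
face(); a,d,c=grab("top"); np.savez('t3.npz',a=a,P=cloud(d,c))
E
```

```text
{'clock': 20.675, 'position': [0.565, 0.096, 0.01], 'eef_rot': [-179.926, 0.037, -95.642], 'contact_force': [2.606, 3.57, 2.575], 'joint_positions': [25.306, 25.182, -9.399, 0.007, -55.337, -30.953], 'finger_gap': 0.043}
180 rim outer [0.5951 0.0783 0.0661] inner [0.5946 0.0771 0.0674]
220 rim outer [0.5825 0.0792 0.0662] inner [0.5825 0.0786 0.0653]
250 rim outer [0.5731 0.0803 0.0666] inner [0.5731 0.0795 0.0654]
280 rim outer [0.5637 0.081  0.0663] inner [0.5636 0.0801 0.0652]
310 rim outer [0.5543 0.0818 0.0665] inner [0.5543 0.0813 0.0668]
340 rim outer [0.5449 0.083  0.0666] inner [0.5449 0.0819 0.0667]
380 rim outer [0.532  0.0845 0.0648] inner [0.5319 0.0835 0.0647]
```

Emit:
drive_tool(commands="0.8 0 0 0;1.0 0 0 0;1.0 0 0 0;0.7 0 0 0;0 0 0 0")

```text
clock: 21.4
position: [0.5609, 0.0609, 0.0088]
eef_rot: [180.0, -0.0, -95.6]
contact_force: [0.5, 2.1, 1.0]
finger_gap: 0.0425
```

```bash
cat >> h.py <<'E'
def topmeas():
    a,d,c=grab("top"); hs=cv2.cvtColor(a,cv2.COLOR_BGR2HSV).astype(int)
    y=(hs[...,0]>20)&(hs[...,0]<36)&(hs[...,1]>50)&(hs[...,2]>90); s=np.zeros(y.shape,bool); s[150:262,248:280]=True
    v,u=np.nonzero(y&s); Q=np.array([ray(c,x,q,0)[:2] for x,q in zip(u,v)])
    xs=[];ys=[]
    for r in np.unique(v):
        q=Q[v==r]
        if 7<=len(q)<=11: xs.append(q[:,0].mean()); ys.append((q[:,1].min()+q[:,1].max())/2)
    f=np.polyfit(xs,ys,1); print("line y(.556)=%.4f slope %.3f n%d res%.4f"%(np.polyval(f,.556),f[0],len(xs),np.std(np.polyval(f,xs)-ys)))
    m=(hs[...,0]>95)&(hs[...,0]<125)&(hs[...,1]>90)&(hs[...,2]>40); s[:]=0; s[170:240,225:300]=True
    k,l,stt,ce=cv2.connectedComponentsWithStats((m&s).astype(np.uint8)); i=1+np.argmax(stt[1:,4]); print(stt[i])
    P=cloud(d,c); v,u=np.nonzero(l==i)
    Q=np.array([ray(c,x,q,.067)[:2] for x,q in zip(u,v)])
    for r in np.unique(v): 
        q=Q[v==r]; print(r,"x %.3f y %.4f..%.4f mid %.4f line %.4f"%(q[:,0].mean(),q[:,1].min(),q[:,1].max(),(q[:,1].min()+q[:,1].max())/2,np.polyval(f,q[:,0].mean())))
    return a,P
E
python3 - <<'E'
from h import *
face(); a,P=topmeas(); cv2.imwrite("pics/t4.png",cv2.resize(a[120:300,150:360],None,fx=3.3,fy=3.3,interpolation=cv2.INTER_CUBIC))
E
```

```text
{'clock': 21.4, 'position': [0.561, 0.061, 0.009], 'eef_rot': [179.957, -0.037, -95.649], 'contact_force': [0.514, 2.131, 0.999], 'joint_positions': [22.094, 24.444, -10.764, 0.015, -54.847, -27.752], 'finger_gap': 0.042}
180 rim outer [0.5906 0.0424 0.0665] inner [0.5907 0.0418 0.0655]
220 rim outer [0.5784 0.0437 0.0648] inner [0.5779 0.0432 0.0675]
250 rim outer [0.5689 0.0446 0.0656] inner [0.5687 0.0439 0.0678]
280 rim outer [0.5595 0.0454 0.0668] inner [0.5595 0.0451 0.0652]
310 rim outer [0.5501 0.0463 0.0653] inner [0.5502 0.0457 0.0672]
340 rim outer [0.5408 0.0471 0.0664] inner [0.5405 0.0468 0.0648]
380 rim outer [0.5281 0.0484 0.0655] inner [0.5288 0.0477 0.0681]
line y(.556)=-0.0085 slope -0.088 n48 res0.0012
[241 189  36  48 609]
189 x 0.618 y 0.0034..0.0263 mid 0.0148 line -0.0139
190 x 0.614 y -0.0422..0.0295 mid -0.0063 line -0.0136
191 x 0.610 y -0.0552..0.0296 mid -0.0128 line -0.0133
192 x 0.607 y -0.0584..0.0296 mid -0.0144 line -0.0130
193 x 0.603 y -0.0584..-0.0095 mid -0.0339 line -0.0126
194 x 0.600 y -0.0583..-0.0453 mid -0.0518 line -0.0123
195 x 0.596 y -0
[... 1589 characters left out ...]
x 0.502 y -0.0472..0.0526 mid 0.0027 line -0.0037
225 x 0.499 y -0.0471..0.0526 mid 0.0027 line -0.0034
226 x 0.496 y -0.0471..0.0526 mid 0.0028 line -0.0031
227 x 0.493 y -0.0438..0.0526 mid 0.0044 line -0.0029
228 x 0.489 y -0.0406..0.0526 mid 0.0060 line -0.0026
229 x 0.486 y -0.0373..0.0526 mid 0.0077 line -0.0023
230 x 0.483 y -0.0373..0.0527 mid 0.0077 line -0.0020
231 x 0.480 y -0.0372..0.0527 mid 0.0077 line -0.0017
232 x 0.476 y -0.0372..0.0527 mid 0.0077 line -0.0014
233 x 0.473 y -0.0372..0.0527 mid 0.0078 line -0.0012
234 x 0.470 y -0.0371..0.0431 mid 0.0030 line -0.0009
235 x 0.466 y -0.0371..0.0078 mid -0.0146 line -0.0006
236 x 0.463 y -0.0338..-0.0306 mid -0.0322 line -0.0002
```

View pics/t4.png

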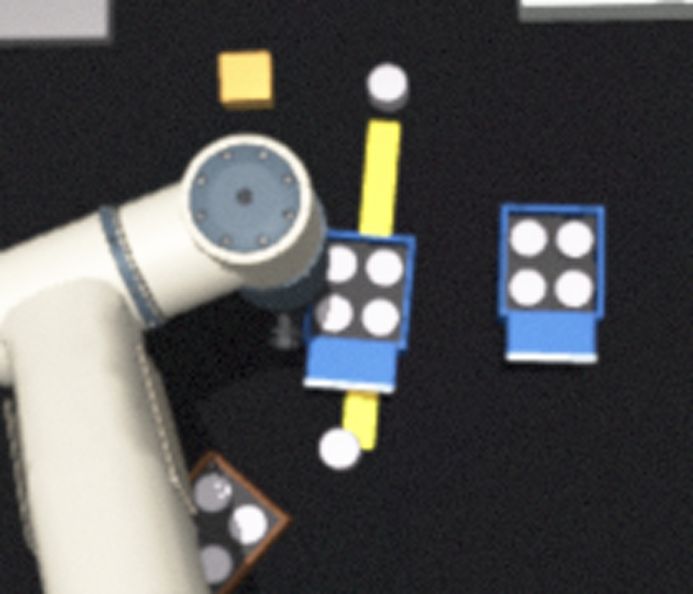

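The crop shows the tray at about (360,290) over the stripe, about 4–5 mm short to the left. One small push should finish it.

Emit:
drive_tool(commands="0.25 0 0 0;0.2 0 0 0;0 0 0 0;0 0 0 0;0 0 0 0")

```text
clock: 22.12
position: [0.5604, 0.0566, 0.0088]
eef_rot: [179.9, -0.0, -95.6]
contact_force: [-0.5, 1.4, -1.1]
finger_gap: 0.0431
```

```bash
python3 - <<'E'
from h import *
face()
E
```

```text
{'clock': 22.125, 'position': [0.56, 0.057, 0.009], 'eef_rot': [179.948, -0.044, -95.639], 'contact_force': [-0.459, 1.392, -1.113], 'joint_positions': [21.687, 24.363, -10.905, 0.018, -54.798, -27.337], 'finger_gap': 0.043}
180 rim outer [0.5904 0.038  0.0651] inner [0.5904 0.0375 0.0648]
220 rim outer [0.5777 0.0394 0.0663] inner [0.5776 0.0386 0.0665]
250 rim outer [0.5684 0.0404 0.0654] inner [0.5683 0.0392 0.0656]
280 rim outer [0.559  0.0412 0.0664] inner [0.559  0.0407 0.0652]
310 rim outer [0.5496 0.0421 0.0649] inner [0.5497 0.0415 0.0668]
340 rim outer [0.5403 0.0432 0.0661] inner [0.5401 0.0427 0.065 ]
380 rim outer [0.5276 0.0445 0.0653] inner [0.5277 0.0439 0.0658]
```

Emit:
drive_tool(commands="-1 0 0 0;-2 0 0 0;-2 0 -2 0;0 0 -5 0;0 0 -5 0")

```text
clock: 22.8
position: [0.5655, 0.1082, 0.1303]
eef_rot: [180.0, -0.0, -95.6]
contact_force: [0.8, 0.3, -0.1]
finger_gap: 0.0427
```

Emit:
drive_tool(commands="-3 0 -4 0;-4 0 -2 0;-4 0 0 0;-4 0 0 0;0 0 0 0")

```text
clock: 23.42
position: [0.5798, 0.2597, 0.188]
eef_rot: [179.9, -0.0, -95.4]
contact_force: [-0.2, -1.0, -0.1]
finger_gap: 0.0426
```

```bash
python3 - <<'E'
from h import *
import io,contextlib
st(); a,P=topmeas() if False else (None,None)
s=io.StringIO()
with contextlib.redirect_stdout(s): a,P=topmeas()
L=s.getvalue().splitlines(); print(*L[:2],*L[6:40:4],sep="\n")
w,_,c=grab("wrist")
cv2.imwrite("pics/f.png",np.hstack([cv2.resize(w,(400,300)),cv2.resize(a[120:300,130:370],(400,300))]))
E
```

```text
{'clock': 23.425, 'position': [0.58, 0.26, 0.188], 'eef_rot': [179.95, -0.018, -95.425], 'contact_force': [-0.174, -1.002, -0.136], 'joint_positions': [38.182, 24.869, 17.68, -0.022, -82.86, -43.604], 'finger_gap': 0.043}
line y(.556)=-0.0082 slope -0.089 n49 res0.0012
[242 188  36  49 699]
192 x 0.607 y -0.0617..0.0426 mid -0.0095 line -0.0128
196 x 0.594 y -0.0615..0.0459 mid -0.0078 line -0.0116
200 x 0.581 y -0.0580..0.0459 mid -0.0060 line -0.0104
204 x 0.568 y -0.0578..0.0492 mid -0.0043 line -0.0092
208 x 0.554 y -0.0576..0.0493 mid -0.0042 line -0.0081
212 x 0.541 y -0.0542..0.0493 mid -0.0025 line -0.0069
216 x 0.528 y -0.0540..0.0526 mid -0.0007 line -0.0057
220 x 0.515 y -0.0538..0.0526 mid -0.0006 line -0.0046
224 x 0.502 y -0.0504..0.0494 mid -0.0005 line -0.0034
```

View pics/f.png

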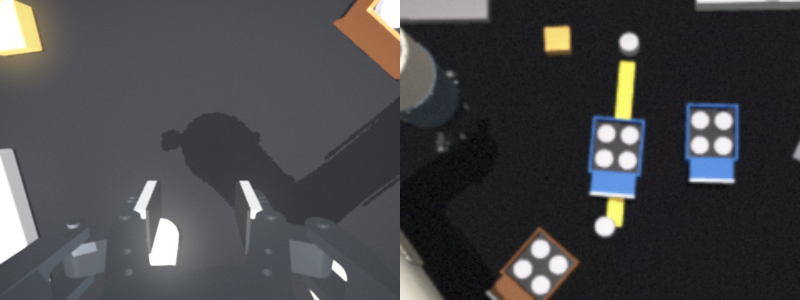

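The wrist view no longer includes the tray. The top view shows the tray at (617,150) over the stripe, the right tray standing at (712,140) and the discs untouched. The edge readings differ by about 5 mm, so I'll look once from straight above with the wrist camera.

Emit:
drive_tool(commands="5 0 -1 0;5 0 -1 0;5 0 -1 0;4 0 -1 0;0 0 0 0")

```text
clock: 24.15
position: [0.5618, 0.0639, 0.231]
eef_rot: [-179.8, 0.0, -95.9]
contact_force: [-0.4, 0.2, 0.3]
finger_gap: 0.0429
```

```bash
python3 - <<'E'
from h import *
st(); w,d,c=grab("wrist","f2.png"); print((-c[1].T@c[2]).round(3))
P=cloud(d,c); hs=cv2.cvtColor(w,cv2.COLOR_BGR2HSV).astype(int)
y=(hs[...,0]>20)&(hs[...,0]<36)&(hs[...,1]>70)&(hs[...,2]>90)
xs=[];ys=[]
for u in range(0,560):
    v=np.nonzero(y[:300,u])[0]
    if len(v)>15:
        q0,q1=ray(c,u,v.min()-.5,0),ray(c,u,v.max()+.5,0)
        if .025<abs(q1[1]-q0[1])<.036: m=(q0+q1)/2; xs.append(m[0]);ys.append(m[1])
xs=np.array(xs);ys=np.array(ys); f=np.polyfit(xs,ys,1); print("line",len(xs),xs.min(),xs.max(),f,np.std(np.polyval(f,xs)-ys))
m=((hs[...,0]>95)&(hs[...,0]<125)&(hs[...,1]>90)&(hs[...,2]>40)).astype(np.uint8)
cs,_=cv2.findContours(m,0,2); k=max(cs,key=cv2.contourArea); k=cv2.approxPolyDP(k,6,True)[:,0]
for p in k: q=ray(c,*p,.067); print(p,q.round(4),"depthpt",P[p[1],p[0]].round(3),"line %.4f"%np.polyval(f,q[0]))
E
```

```text
{'clock': 24.15, 'position': [0.562, 0.064, 0.231], 'eef_rot': [-179.823, 0.034, -95.875], 'contact_force': [-0.414, 0.157, 0.259], 'joint_positions': [22.371, 15.989, 10.906, 0.054, -84.745, -28.251], 'finger_gap': 0.043}
[ 0.556 -0.003  0.394]
line 130 0.42341141228534807 0.8348051145377264 [ 0.0062381  -0.01800998] 0.02544842497838843
[204  43] [ 0.6105 -0.0602  0.067 ] depthpt [ 0.622 -0.072  0.001] line -0.0142
[211 165] [0.6198 0.0396 0.067 ] depthpt [0.633 0.048 0.   ] line -0.0141
[335 166] [0.5101 0.0518 0.067 ] depthpt [0.501 0.063 0.001] line -0.0148
[337 156] [0.5078 0.0431 0.067 ] depthpt [ 0.498  0.053 -0.   ] line -0.0148
[380 156] [0.4701 0.047  0.067 ] depthpt [0.453 0.057 0.001] line -0.0151
[387  51] [ 0.4618 -0.0387  0.067 ] depthpt [ 0.443 -0.046  0.   ] line -0.0151
[342  52] [ 0.4986 -0.0418  0.067 ] depthpt [ 0.487 -0.05   0.   ] line -0.0149
[339  41] [ 0.5006 -0.0503  0.067 ] depthpt [ 0.489 -0.06   0.001] line -0.0149
```

```bash
python3 - <<'E'
from h import *
c=cam("wrist"); w=cv2.imread("pics/f2.png"); hs=cv2.cvtColor(w,cv2.COLOR_BGR2HSV).astype(int)
y=(hs[...,0]>20)&(hs[...,0]<36)&(hs[...,1]>70)&(hs[...,2]>90)
R=[]
for u in range(0,560):
    v=np.nonzero(y[60:150,u])[0]+60
    if len(v)>15:
        q0,q1=ray(c,u,v.min()-.5,0),ray(c,u,v.max()+.5,0); R.append([u,v.min(),v.max(),*((q0+q1)/2)[:2],q1[1]-q0[1]])
R=np.array(R); print(R[::12].round(4).tolist())
k=(abs(R[:,5]-.03)<.003)&(abs(R[:,4])<.06); f=np.polyfit(R[k,3],R[k,4],1); print(k.sum(),f,np.polyval(f,.5603),np.std(np.polyval(f,R[k,3])-R[k,4]))
E
```

```text
[[88.0, 88.0, 103.0, 0.7465, -0.0333, 0.0153], [100.0, 88.0, 120.0, 0.7363, -0.0237, 0.032], [112.0, 88.0, 120.0, 0.724, -0.0225, 0.032], [124.0, 87.0, 120.0, 0.7117, -0.0217, 0.033], [136.0, 87.0, 120.0, 0.6995, -0.0204, 0.033], [148.0, 87.0, 120.0, 0.6872, -0.0192, 0.033], [160.0, 87.0, 120.0, 0.675, -0.0179, 0.033], [172.0, 87.0, 120.0, 0.6628, -0.0167, 0.0331], [184.0, 87.0, 120.0, 0.6505, -0.0154, 0.0331], [196.0, 87.0, 119.0, 0.6382, -0.0147, 0.0321], [394.0, 98.0, 117.0, 0.4367, 0.0102, 0.0199], [406.0, 85.0, 113.0, 0.4243, 0.0031, 0.0285]]
75 [-0.09193482  0.04395009] -0.007560985068794081 0.0003284490482132685
```

```bash
python3 - <<'E'
from h import *
st(); print(ctrl.job_done())
E
```

```text
{'clock': 24.2, 'position': [0.562, 0.065, 0.23], 'eef_rot': [-179.9, 0.045, -95.806], 'contact_force': [0.868, 0.154, 0.293], 'joint_positions': [22.483, 16.062, 10.891, 0.007, -84.719, -28.289], 'finger_gap': 0.043}
the job is handed in; nothing more can be done
None
```

The job is done and handed in at 24.2 s on the robot's clock, with the gripper clear above the bench; no verdict came back.

- **Left tray:** I tipped it to about 50°, held it for more than 1 s and let it down flat. Orange showed on its underside, so it is the stamped one.
- **Right tray:** I tipped it to about 53°, held it for more than 1 s and let it down flat. Its underside showed only bare pale. It stands within about 2 mm of where it was.
- **Push:** I pushed the left tray sideways about 0.225 m onto the yellow line, using two fingers on its left wall.

**Centring:** the last straight-down wrist view put the box centre at y = -4.8 mm, with the line at -7.6 mm there, so about 3 mm off. A reading taken while still touching the tray gave about -9 mm. The overhead camera's two edges disagreed: its right edge implied about -9 mm and its left about +1 mm. The tray is centred to within about 5 mm, turned about 6°, close to the line's own angle.

**Fingertip height:** the shut fingertips sat about 25 mm higher than the reported tool position. On the first try they only brushed the lip edge with about 3 N and the tray stayed flat. I corrected for this before tipping either tray.

In the last overhead picture the discs, block and brown tray looked untouched. I could not view the final close-up because the 12-picture limit was reached, so I measured it by script only.

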